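Put the diagnostic lenses back in their cases

ROBOT

A 6-joint arm with a two-finger parallel gripper is mounted at the origin on the work surface. World frame = base frame: x ahead of the robot, y to its left, z up, the work surface at z = 0. Lengths are in m, angles in rad, forces in N, time in s.
With the tool pointing down it reaches from about 0.35 to 0.8 m from the base axis. Payload 7.3 kg.
Tool frame: the origin (TCP) lies at the very end of the fingers, on their centre line; the grasp point (between the pads) lies 19 mm behind it (r.hold_point_z is the distance from the TCP to the grasp point, in m); y points along the fingers, z is the direction in which the jaws open and shut, and the axes are right-handed (so a half turn about y gives the same grasp; the last joint's range is limited). The gripper opens to 85 mm and grips with 20 to 120 N. Pads are 22 mm wide; open, the fingers measure 114 mm over their backs; the gripper's body (76 mm by 85 mm) begins 54 mm behind the grasp point. The pads swing forward as they close: fully open they stand 13 mm farther back than shut.
Start: joints at [-1.491, 0.342, 1.524, -0, 1.275, -0.146], TCP at [0.118, -0.512, 0.231] pointing down, gripper open.
Joint ranges: [-2.53, 2.53], [-0.77, 2.02], [0.04, 2.7], [-1, 4.14], [0.28, 2.66], [-3.11, 3.11]. Speed limits (rad/s): [2.57, 2.57, 3.14, 3.14, 3.14, 3.14].

INTERFACE

Orientations are given as a unit quaternion [x, y, z, w].
In Python, from workcell import r gives the robot as it stands.
- The arm moves only by the tool servo_tool, never from a script. Its argument "rows" is a list of rows, each a list of 7 numbers: the finger opening in mm, from 0 to 85.4, then the shift along the tool's x, y, z as a fraction of full scale, then the turn, a rotation vector about the tool's x, y, z as a fraction of full scale. A call has 1 to 5 rows; each row shifts and turns the commanded pose from where the row before left it, along the tool's axes as they then stand; what a row does not reach is not made up. Full scale, the value 1, is 80 cm for a shift and 0.5 rad for a turn. A row lasts 1/12 s, in which the tool goes at most 41.7 mm and 7.16 degrees, less where a joint would pass 70% of its speed; a pose out of reach is approached as far as the arm can. A call with a number of a shift or a turn outside -1 to 1 is refused whole. A call with a gripper value outside its range is refused whole. The fingers move at their own pace and stop on an object; "squeeze" is the grip in N (left out, the last holds). Time passes only in rows, so rows that do not move let the fingers close. It gives the time, the measured TCP pose, the force and the opening at its end, in the units of the state.
- r.get_obs(): the state, without advancing time (a new reading comes with each control period).
- r.grab_frame(name): name is "scene" or "top" or "wrist"; returns a dict with "frame" (400x640x3 uint8, blue, green, red), "range_z" (400x640 float32, m along the optical axis (not along the pixel's ray), 0 where there is no reading), "fx", "fy", "cx", "cy" (pixels), "D" ([k1, k2, p1, p2, k3] as OpenCV has them; the pictures are not rectified), "pose" (4x4, takes a point from camera to world coordinates). Camera axes: x right, y up, looking along -z (the intrinsics and any distortion apply to the point x, -y, -z); pixel columns grow to the right and rows downward; lengths in m; the calibration is good to about 2 mm. A picture is of the moment at which its call begins.
- r.job_done(): hands the job in, once; it reports no verdict.
The state is a dict: "clock": time; "qpos": joint angles; "joint_vel": joint speeds; "joint_torque": joint torques, N m; "tool_pos": TCP position; "eef_rot": TCP orientation; "wrist_force": force on the tool from outside, world axes, zero at the start; "ft_torque": the same for the moment, N m; "gripper_width": opening from 0.0 (shut) to 1.0 (fully open).
Only numpy, scipy, OpenCV 4.12 (cv2) and the standard library are available. Lean on these libraries where they do the work, as an engineer would, in place of code of your own. Each camera call takes 0.05 s, during which the arm holds its last target. There are 200 camera calls.

TASK

The eye clinic is over: put each of the four thick diagnostic lenses back into the open case of its own colour, flat and glass side up, fully down in the round well. They are glass, so set each one down gently and do not drop it. Leave the two thin trial lenses with tabs lying where they are.

Things in the scene. Friction and masses are not known exactly. Their poses are not given: they have to be found in the camera images.
- lens_red_center (a point): red diagnostic lens: thick glass in a red metal ring, an upright cylinder 54 mm in diameter and 24 mm high, lying flat on the table, domed glass face up. The point is its centre, 12 mm above its underside; z up along its axis. Held by its upper part, fingertips at least 10 mm above its underside, the fingers stay clear of the case at set-down.
- lens_blue_center (a point): blue diagnostic lens: thick glass in a blue metal ring, an upright cylinder 44 mm in diameter and 24 mm high, lying flat on the table, domed glass face up. The point is its centre, 12 mm above its underside; z up along its axis. Held by its upper part, fingertips at least 10 mm above its underside, the fingers stay clear of the case at set-down.
- lens_green_center (a point): green diagnostic lens: thick glass in a green metal ring, an upright cylinder 36 mm in diameter and 26 mm high, lying flat on the table, domed glass face up. The point is its centre, 13 mm above its underside; z up along its axis. Held by its upper part, fingertips at least 10 mm above its underside, the fingers stay clear of the case at set-down.
- lens_gold_center (a point): gold diagnostic lens: thick glass in a gold metal ring, an upright cylinder 28 mm in diameter and 26 mm high, lying flat on the table, domed glass face up. The point is its centre, 13 mm above its underside; z up along its axis. Held by its upper part, fingertips at least 10 mm above its underside, the fingers stay clear of the case at set-down.
- case_red: Open red clamshell case of the red lens, with black foam, fixed. Origin: underside centre of its base half, below the centre of the well; z up. Base half 86 x 86 x 22 mm high, with a round grey-floored well 64 mm across (mouth bevelled to 70), 8 mm deep, floor 14 mm above the origin. Its cream-lined lid, equally large, lies open beside it, centred 90 mm along the case's +x; no lens goes there.
- case_blue: Open blue clamshell case of the blue lens, with black foam, fixed. Origin: underside centre of its base half, below the centre of the well; z up. Base half 76 x 76 x 22 mm high, with a round grey-floored well 54 mm across (mouth bevelled to 60), 8 mm deep, floor 14 mm above the origin. Its cream-lined lid, equally large, lies open beside it, centred 80 mm along the case's +x; no lens goes there.
- case_green: Open green clamshell case of the green lens, with black foam, fixed. Origin: underside centre of its base half, below the centre of the well; z up. Base half 68 x 68 x 22 mm high, with a round grey-floored well 46 mm across (mouth bevelled to 52), 8 mm deep, floor 14 mm above the origin. Its cream-lined lid, equally large, lies open beside it, centred 72 mm along the case's +x; no lens goes there.
- case_gold: Open gold clamshell case of the gold lens, with black foam, fixed. Origin: underside centre of its base half, below the centre of the well; z up. Base half 60 x 60 x 22 mm high, with a round grey-floored well 38 mm across (mouth bevelled to 44), 8 mm deep, floor 14 mm above the origin. Its cream-lined lid, equally large, lies open beside it, centred 64 mm along the case's +x; no lens goes there.
- trial_red: Thin trial lens with a red rim: flat disc 38 mm in diameter, 4 mm thick, with a small tab reaching 31 mm from the centre along its own -x. Origin: centre of the disc's underside. Loose, lies flat on the table among the diagnostic lenses; it has no case here and stays where it is.
- trial_black: Thin trial lens with a black rim: flat disc 38 mm in diameter, 4 mm thick, with a small tab reaching 31 mm from the centre along its own -x. Origin: centre of the disc's underside. Loose, lies flat on the table among the diagnostic lenses; it has no case here and stays where it is.

How it is judged:
By the outcome, as a careful person would: the job done as asked, in the order asked, and still so for the second after the job is handed in, with the robot touching nothing.
It also fails if it takes over 104 s, if anything falls off the work surface, if the arm or the gripper's body presses on something with over 40 N, if the wrist force passes 120 N, or if a joint passes its speed limit or range.

## Working session

There is one attempt and no reset: what is moved stays moved. The work goes in short steps, Python scripts to look and compute and a tool call to move; the robot and the scene stay as the last step left them, time stands still between calls to the robot, and variables do not carry over. Pictures are saved under pics/ and viewed, about 12 in all and at most 16, crops included, and the job is handed in when it is done.

Besides the shell and the picture viewer there is one more tool, called as a command line: name --pt "numbers of a row" for each row, then --argument value for the rest. servo_tool: Moves the arm, as the interface text tells. Its arguments: {"type":"object","properties":{"rows":{"type":"array"},"squeeze":{"type":"number"}},"required":["rows"]}

```bash
mkdir -p pics
cat > h.py <<'E'
from workcell import r
import numpy as np, cv2
from scipy.spatial.transform import Rotation as R
def grab(n,save=None):
    f=r.grab_frame(n)
    if save: cv2.imwrite('pics/'+save,f['frame'])
    return f
def rays(f,uv):
    K=np.array([[f['fx'],0,f['cx']],[0,f['fy'],f['cy']],[0,0,1.]])
    p=cv2.undistortPoints(np.array(uv,float).reshape(-1,1,2),K,np.array(f['D'],float)).reshape(-1,2)
    d=np.c_[p[:,0],-p[:,1],-np.ones(len(p))]
    P=np.array(f['pose']); return P[:3,3],d@P[:3,:3].T
def onplane(f,uv,z):
    o,d=rays(f,uv); t=(z-o[2])/d[:,2]; return o+d*t[:,None]
def cloud(f):
    v,u=np.mgrid[:400,:640]; o,d=rays(f,np.c_[u.ravel(),v.ravel()])
    return (o+d*f['range_z'].reshape(-1,1)).reshape(400,640,3)
E
python3 - <<'E'
from h import *
for n in('top','scene'):
    f=grab(n,n+'1.png'); print(n,f['fx'],f['D'],np.round(f['pose'],3).tolist())
o=r.get_obs(); print(o, r.hold_point_z); print(R.from_quat(o['eef_rot']).as_matrix().round(3))
E
```

```text
top 428.382830638866 [0.03302938 0.         0.         0.         0.        ] [[-0.021, 0.988, -0.156, 0.386], [-1.0, -0.024, -0.014, -0.01], [-0.018, 0.156, 0.988, 0.978], [0.0, 0.0, 0.0, 1.0]]
scene 461.09712077095514 [0.02650439 0.         0.         0.         0.        ] [[0.842, -0.425, 0.332, 0.944], [0.54, 0.672, -0.507, -0.61], [-0.008, 0.606, 0.795, 1.034], [0.0, 0.0, 0.0, 1.0]]
{'clock': 0.1, 'qpos': array([-1.49095294e+00,  3.42634512e-01,  1.52492484e+00, -4.05120618e-06,
        1.27538927e+00, -1.46006562e-01]), 'joint_vel': array([-0.00043469, -0.00111181, -0.00344589, -0.00073626,  0.0006802 ,
        0.00032081]), 'joint_torque': array([ 1.29004322e-03, -4.34447515e+01, -2.46491235e+01, -2.20608554e-04,
        4.64098732e-03, -3.56944281e-05]), 'tool_pos': array([ 0.11755424, -0.51130481,  0.2307039 ]), 'eef_rot': array([-0.07966633,  0.70308202, -0.70212364,  0.0796953 ]), 'wrist_force': array([0.78365029, 0.22421714, 0.33901817]), 'ft_torque': array([-0.01030835,  0.01260942, -0.00069557]), 'gripper_width': 0.9999336488309687} 0.0187
[[-0.975 -0.     0.224]
 [-0.224  0.001 -0.975]
 [-0.    -1.    -0.001]]
```

View pics/top1.png

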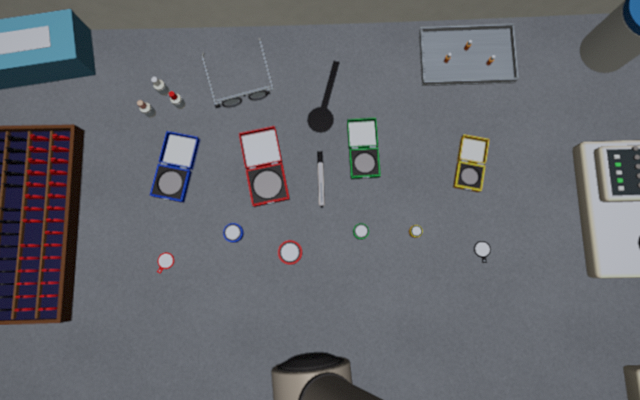

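View pics/scene1.png

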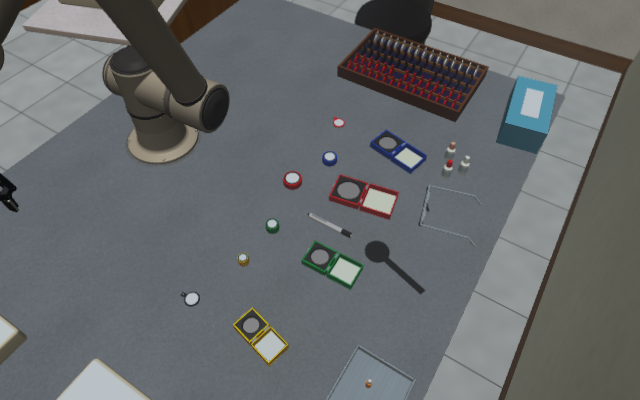

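The top view shows the lenses: red at (290,252), blue (233,232), green (361,231) and gold (416,231). The wells are red (267,184), blue (170,183), green (365,163) and gold (470,176), and the lids lie toward the top of the image. The trial lenses are at (166,261) and (482,249). The scene view agrees. I'll measure these next.

```bash
cat > meas.py <<'E'
from h import *
H=dict(red=.024,blue=.024,green=.026,gold=.026)
D=dict(red=54,blue=44,green=36,gold=28)
HUE=dict(red=[(0,10),(170,180)],blue=[(108,130)],green=[(45,85)],gold=[(18,35)])
def cmask(f,c):
    h=cv2.cvtColor(f['frame'],cv2.COLOR_BGR2HSV)
    m=sum(((h[...,0]>=a)&(h[...,0]<=b)) for a,b in HUE[c])>0
    return (m&(h[...,1]>110)&(h[...,2]>50)).astype(np.uint8)
def lens(f,c,uv,rad=22):
    m=cmask(f,c); w=np.zeros_like(m); cv2.circle(w,tuple(map(int,uv)),rad,1,-1); m&=w
    v,u=np.nonzero(m); p=onplane(f,np.c_[u,v],H[c])
    (x,y),rr=cv2.minEnclosingCircle(p[:,:2].astype(np.float32)*1000)
    return x,y,2*rr
def well(f,uv,z=.014,lo=45):
    g=f['frame'].min(axis=2); g=cv2.GaussianBlur(g,(3,3),0)
    m=((g>lo)).astype(np.uint8)
    n,l,s,ce=cv2.connectedComponentsWithStats(m,connectivity=4)
    k=l[int(uv[1]),int(uv[0])]; cs,_=cv2.findContours((l==k).astype(np.uint8),cv2.RETR_EXTERNAL,cv2.CHAIN_APPROX_NONE)
    p=onplane(f,cs[0].reshape(-1,2),z)
    (x,y),rr=cv2.minEnclosingCircle(p[:,:2].astype(np.float32)*1000)
    a=cv2.contourArea(p[:,:2].astype(np.float32)*1000)
    mo=p[:,:2].mean(0)*1000
    return x,y,2*rr,2*(a/np.pi)**.5,mo.round(1)
E
python3 - <<'E'
from meas import *
L=dict(top=dict(red=(290,252),blue=(233,232),green=(361,231),gold=(416,231)),scene=dict(red=(292,180),blue=(329,158),green=(272,225),gold=(243,259)))
W=dict(top=dict(red=(267,184),blue=(170,183),green=(365,163),gold=(470,176)),scene=dict(red=(348,190),blue=(388,144),green=(319,257),gold=(251,325)))
for n in('top','scene'):
    f=grab(n); c3=cloud(f)
    for c in H:
        print(n,c,'lens',np.round(lens(f,c,L[n][c],20 if n=='top' else 14),1),D[c],'z',c3[L[n][c][1],L[n][c][0]].round(4))
        u,v=W[n][c]; print('   well px',f['frame'][v,u],c3[v,u].round(4)); print('   ',well(f,(u,v)))
E
```

```text
top red lens [438.   69.7  54.1] 54 z [0.4377 0.0689 0.0223]
   well px [151 146 149] [0.5956 0.1212 0.0121]
    (639.4667358398438, 31.613006591796875, 1704.8343505859375, 1245.9477171078988, array([609.9,  65. ]))
top blue lens [484.8 196.3  45.7] 44 z [0.4854 0.1967 0.0206]
   well px [142 137 140] [0.6031 0.3448 0.0131]
    (639.4667358398438, 31.613006591796875, 1704.8343505859375, 1245.9477171078988, array([609.9,  65. ]))
top green lens [480.9 -88.9  34.6] 36 z [ 0.4806 -0.0901  0.0255]
   well px [146 142 143] [ 0.6383 -0.1057  0.017 ]
    (639.4667358398438, 31.613006591796875, 1704.8343505859375, 1245.9477171078988, array([609.9,  65. ]))
top gold lens [ 476.7 -208.6   27. ] 28 z [ 0.478  -0.212   0.0244]
   well px [142 138 139] [ 0.6019 -0.343   0.0149]
    (639.4667358398438, 31.613006591796875, 1704.8343505859375, 1245.9477171078988, array([609.9,  65. ]))
scene red lens [443.4  62.   65.4] 54 z [0.445  0.0598 0.0245]
   well px [124 120 121] [0.595 0.118 0.018]
    (174.1482696533203, 409.50323486328125, 2314.516357421875, 1675.5283922789986, array([363.3, 228.4]))
scene blue lens [492.3 187.5  55.8] 44 z [0.4904 0.1875 0.0247]
   well px [122 120 119] [0.6077 0.3408 0.014 ]
    (174.1482696533203, 409.50323486328125, 2314.516357421875, 1675.5283922789986, array([363.3, 228.4]))
scene green lens [ 486.6 -100.5   44.4] 36 z [ 0.4865 -0.0958  0.0245]
   well px [127 125 124] [ 0.6392 -0.1065  0.0146]
    (174.1482696533203, 409.50323486328125, 2314.516357421875, 1675.5283922789986, array([363.3, 228.4]))
scene gold lens [ 485.9 -221.    33.7] 28 z [ 0.4839 -0.2174  0.0228]
   well px [133 132 132] [ 0.6027 -0.3422  0.0171]
    (174.1482696533203, 409.50323486328125, 2314.516357421875, 1675.5283922789986, array([363.3, 228.4]))
```

Run:
```python
from meas import *
W=dict(top=dict(red=(267,184),blue=(170,183),green=(365,163),gold=(470,176)),scene=dict(red=(348,190),blue=(388,144),green=(319,257),gold=(251,325)))
for n in('top','scene'):
    f=grab(n)
    for c in H:
        for lo in (85,105): print(n,c,lo,well(f,W[n][c],lo=lo))
```

```text
top red 85 (594.5548706054688, 120.4469223022461, 65.12242126464844, 62.37897335271976, array([594.8, 121.1]))
top red 105 (594.809326171875, 120.56879425048828, 62.47274398803711, 60.32666522723971, array([594.9, 120.9]))
top blue 85 (604.168212890625, 344.39984130859375, 53.77313232421875, 51.523389214536536, array([604.1, 344.4]))
top blue 105 (604.1411743164062, 344.41949462890625, 51.85116195678711, 49.4752996614556, array([604.1, 344.5]))
top green 85 (639.962890625, -104.05115509033203, 46.82186508178711, 44.4504162616352, array([ 639.9, -104.3]))
top green 105 (639.7557983398438, -103.97328186035156, 43.853309631347656, 41.70090493905307, array([ 640. , -104.2]))
top gold 85 (602.1622314453125, -341.06549072265625, 38.82176971435547, 35.772977712408384, array([ 602.7, -341.7]))
top gold 105 (602.59619140625, -341.74261474609375, 35.24386215209961, 33.00268286830125, array([ 602.4, -341.2]))
scene red 85 (594.1541137695312, 121.75926208496094, 61.07691955566406, 57.94115037714182, array([594.4, 120.9]))
scene red 105 (593.7384643554688, 120.77645111083984, 57.046573638916016, 53.39286777797512, array([593.7, 121. ]))
scene blue 85 (602.8536376953125, 344.068359375, 50.07960891723633, 46.4448867416071, array([603.4, 345.1]))
scene blue 105 (603.4757080078125, 345.57525634765625, 46.23693084716797, 41.02607680571145, array([603.5, 345.2]))
scene green 85 (639.3456420898438, -104.20341491699219, 44.02831268310547, 41.177042489612454, array([ 639.3, -104.2]))
scene green 105 (639.2001342773438, -103.92604064941406, 40.58143997192383, 37.982940203079, array([ 639.4, -104.2]))
scene gold 85 (600.632568359375, -341.314208984375, 37.0634880065918, 34.584408194742714, array([ 601.4, -341.5]))
scene gold 105 (601.327392578125, -341.7115478515625, 33.861244201660156, 31.703227941800428, array([ 601.4, -341.8]))
```

servo_tool --pt "60 0 0 0 0 0.225 0" --pt "60 0 0 0 0 0.225 0" --pt "60 -0.0374 0.01 -0.0316 0 0 0" --pt "60 -0.0374 0.01 -0.0316 0 0 0" --pt "60 -0.0374 0.01 -0.0316 0 0 0" --squeeze 30

```text
clock: 0.72
tool_pos: [0.2077, -0.435, 0.2069]
eef_rot: [-0.001, -0.707, 0.707, 0.0]
wrist_force: [1.1, 0.4, -0.3]
gripper_width: 0.702
```

servo_tool --pt "60 -0.0374 0.01 -0.0316 0 0 0" --pt "60 -0.0374 0.01 -0.0316 0 0 0" --pt "60 -0.0374 0.01 -0.0316 0 0 0" --pt "60 -0.0374 0.01 -0.0316 0 0 0" --pt "60 -0.0374 0.01 -0.0316 0 0 0"

```text
clock: 1.13
tool_pos: [0.3579, -0.3078, 0.1671]
eef_rot: [0.0, -0.707, 0.707, -0.0]
wrist_force: [0.9, -1.1, 0.9]
gripper_width: 0.703
```

servo_tool --pt "60 -0.0374 0.01 -0.0316 0 0 0" --pt "60 -0.0374 0.01 -0.0316 0 0 0" --pt "60 -0.0374 0.01 -0.0316 0 0 0" --pt "60 -0.0374 0.01 -0.0316 0 0 0" --pt "60 0 0 0 0 0 0"

```text
clock: 1.55
tool_pos: [0.4798, -0.2033, 0.1339]
eef_rot: [-0.002, 0.708, -0.706, 0.002]
wrist_force: [-0.7, 0.2, -0.0]
gripper_width: 0.702
```

Run:
```python
from meas import *
f=grab('wrist','w1.png'); o=r.get_obs(); print(o['tool_pos'].round(4),o['clock'])
print(np.round(f['pose'],3).tolist())
```

```text
[ 0.478  -0.2053  0.1343] 1.6
[[0.006, 0.961, 0.278, 0.551], [-1.0, 0.006, 0.0, -0.204], [-0.002, -0.278, 0.961, 0.277], [0.0, 0.0, 0.0, 1.0]]
```

View pics/w1.png

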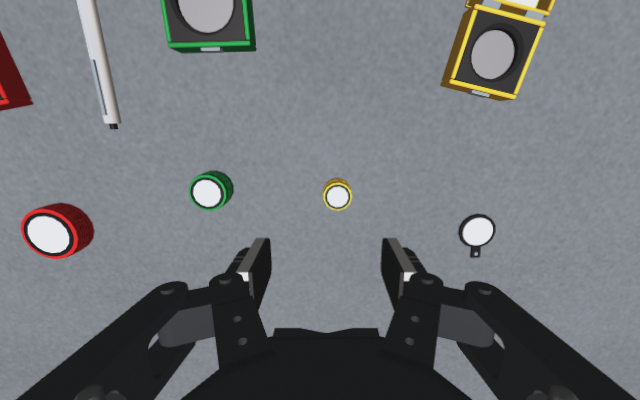

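The wrist view shows the gold lens at (337,197) between the jaws, green at (208,193) and red at (50,232). Next I'll check the glass discs by ray casting.

```bash
cat >> meas.py <<'E'
def wlens(f,c,uv,z=None): # glass disc on top
    return well(f,uv,z=H[c] if z is None else z,lo=185)
E
python3 - <<'E'
from meas import *
f=grab('wrist')
for c,uv in dict(gold=(337,197),green=(208,193),red=(50,232)).items(): print(c,np.round(wlens(f,c,uv)[:4],1),wlens(f,c,uv)[4],cloud(f)[uv[1],uv[0]].round(4))
for c,uv in dict(gold=(490,55)).items(): print(c,well(f,uv,lo=110))
f=grab('top')
for c,uv in dict(red=(290,252),blue=(233,232),green=(361,231),gold=(416,231)).items(): print(c,np.round(wlens(f,c,uv)[:4],1),wlens(f,c,uv)[4])
E
```

```text
gold [ 481.4 -215.    18.9   17.9] [ 481.5 -215.1] [ 0.4792 -0.2168  0.0272]
green [484.1 -93.3  24.5  23.6] [484.  -93.4] [ 0.4819 -0.0966  0.0259]
red [440.8  65.5  37.6  36.4] [440.9  65.5] [0.4411 0.0612 0.024 ]
gold (603.8473510742188, -343.81072998046875, 37.3593635559082, 35.523000934828964, array([ 604.5, -344.6]))
red [ 663.    13.7 1692.2 1283.9] [578.5   5.9]
blue [ 663.    13.7 1692.2 1283.9] [578.5   5.9]
green [ 662.4   13.7 1688.6 1281.2] [578.    5.9]
gold [ 662.4   13.7 1688.6 1281.2] [578.    5.9]
```

servo_tool --pt "60 -0.001 0.02 0.008 0 0 0" --pt "60 0 0.035 0 0 0 0" --pt "60 0 0.035 0 0 0 0" --pt "60 0 0.028 0 0 0 0" --pt "60 0 0 0 0 0 0"

```text
clock: 2.12
tool_pos: [0.4738, -0.2144, 0.0375]
eef_rot: [-0.002, 0.708, -0.706, -0.003]
wrist_force: [-0.4, 0.8, -0.4]
gripper_width: 0.704
```

Run:
```python
from meas import *
f=grab('wrist','w2.png'); o=r.get_obs(); print(o['tool_pos'].round(4),o['eef_rot'].round(3))
```

```text
[ 0.4751 -0.215   0.0397] [-0.001  0.708 -0.706 -0.002]
```

View pics/w2.png

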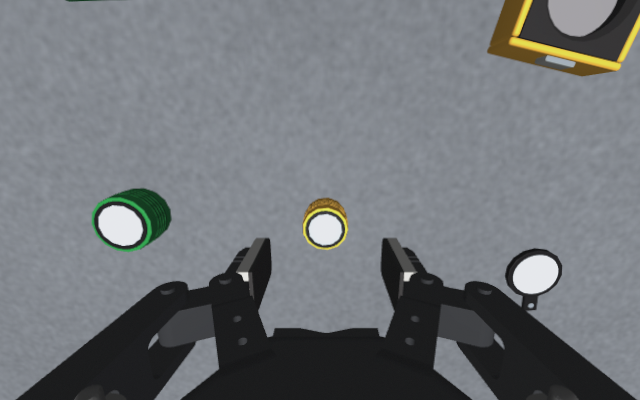

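Gold is at (325,230), about centred between the jaws.

```bash
cat > st.py <<'E'
from meas import *
import sys
# usage: st.py color u v -> glass disc seen from wrist, and tool deltas to it (units of 80 cm, tool axes)
c,u,v=sys.argv[1],int(sys.argv[2]),int(sys.argv[3])
f=grab('wrist'); o=r.get_obs(); w=wlens(f,c,(u,v)); p=np.r_[w[4]/1000,0]
d=p-o['tool_pos']; T=R.from_quat(o['eef_rot']).as_matrix()
print(o['clock'],o['tool_pos'].round(4),'lens',np.round(w[:4],1),w[4],'dw mm',(d*1000).round(1),'tool units',(T.T@d/.8).round(4))
E
python3 st.py gold 325 230
```

```text
2.2167 [ 0.4764 -0.2155  0.0412] lens [ 481.7 -214.9   19.1   18.4] [ 481.8 -215. ] dw mm [  5.4   0.5 -41.2] tool units [-0.0067  0.0515 -0.0006]
```

servo_tool --pt "60 -0.0045 0.018 0 0 0 0" --pt "60 0 0.018 0 0 0 0" --pt "60 0 0 0 0 0 0" --pt "60 0 0 0 0 0 0"

```text
clock: 2.55
tool_pos: [0.481, -0.2152, 0.0134]
eef_rot: [-0.0, -0.707, 0.707, -0.0]
wrist_force: [-0.5, -0.6, 0.3]
gripper_width: 0.707
```

servo_tool --pt "40 0 0 0 0 0 0" --pt "24 0 0 0 0 0 0" --pt "22 0 0 0 0 0 0" --pt "22 0 0 0 0 0 0" --pt "22 0 0 0 0 0 0"

```text
clock: 2.97
tool_pos: [0.4814, -0.2149, 0.0135]
eef_rot: [-0.0, -0.707, 0.708, -0.001]
wrist_force: [-0.8, 0.1, 6.6]
gripper_width: 0.305
```

servo_tool --pt "22 0 0 0 0 0 0" --pt "22 0 0 0 0 0 0" --pt "22 0 0 0 0 0 0"

```text
clock: 3.22
tool_pos: [0.4814, -0.2149, 0.0135]
eef_rot: [-0.0, -0.707, 0.708, -0.001]
wrist_force: [-0.8, -0.0, 6.2]
gripper_width: 0.311
```

servo_tool --pt "22 0 -0.01 0 0 0 0" --pt "22 0 -0.03 0 0 0 0" --pt "22 0 -0.03 0 0 0 0" --pt "22 0 -0.02 0 0 0 0" --pt "22 0 0 0 0 0 0"

```text
clock: 3.63
tool_pos: [0.4827, -0.2156, 0.0882]
eef_rot: [-0.002, -0.706, 0.708, -0.003]
wrist_force: [0.0, -0.6, -0.1]
gripper_width: 0.311
```

Run:
```python
from meas import *
f=grab('wrist'); o=r.get_obs(); print(o['tool_pos'].round(4),o['gripper_width'],o['wrist_force'])
g=grab('scene'); cv2.imwrite('pics/w3.png',np.hstack([f['frame'][100:350,160:480],cv2.resize(g['frame'][190:320,170:340],(327,250))]))
```

```text
[ 0.4819 -0.2151  0.0864] 0.3071245198301581 [-0.42873231  0.12339569 -0.09554011]
```

View pics/w3.png

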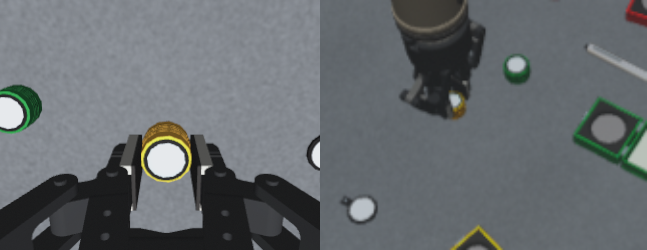

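Gold is held upright between the pads at (326,260).

```bash
cat > held.py <<'E'
from meas import *
import sys
# held.py color under(mm, TCP height over lens underside) u v -> lens centre minus TCP (world mm)
c,un,u,v=sys.argv[1],float(sys.argv[2]),int(sys.argv[3]),int(sys.argv[4])
f=grab('wrist'); o=r.get_obs(); t=o['tool_pos']
w=wlens(f,c,(u,v),z=t[2]-un/1000+H[c])
print(t.round(4),o['gripper_width'].round(3),np.round(w[:4],1),'offset',(w[4]-t[:2]*1000).round(1))
E
python3 held.py gold 13.5 326 260
```

```text
Traceback (most recent call last):
  File "held.py", line 7, in <module>
    print(t.round(4),o['gripper_width'].round(3),np.round(w[:4],1),'offset',(w[4]-t[:2]*1000).round(1))
                     ^^^^^^^^^^^^^^^^^^^^^^^^
AttributeError: 'float' object has no attribute 'round'
```

servo_tool --pt "22 -0.025 0 0.0263 0 0 0" --pt "22 -0.025 0 0.0263 0 0 0" --pt "22 -0.025 0 0.0263 0 0 0" --pt "22 -0.025 0 0.0263 0 0 0" --pt "22 -0.025 0 0.0263 0 0 0"

```text
clock: 4.2
tool_pos: [0.5809, -0.32, 0.0825]
eef_rot: [-0.001, 0.708, -0.707, -0.001]
wrist_force: [1.0, 0.5, -0.7]
gripper_width: 0.312
```

servo_tool --pt "22 -0.0125 0 0.013 0 0 0" --pt "22 -0.0125 0 0.013 0 0 0" --pt "22 0 0 0 0 0 0" --pt "22 0 0 0 0 0 0"

```text
clock: 4.53
tool_pos: [0.6001, -0.34, 0.0821]
eef_rot: [-0.001, 0.708, -0.706, -0.001]
wrist_force: [0.8, -0.5, 0.1]
gripper_width: 0.309
```

Run:
```python
from meas import *
f=grab('wrist','w4.png'); o=r.get_obs(); print(o['tool_pos'].round(4),o['gripper_width'],o['eef_rot'].round(3))
```

```text
[ 0.5999 -0.3395  0.0825] 0.3111549432930478 [-0.001  0.708 -0.706 -0.001]
```

View pics/w4.png

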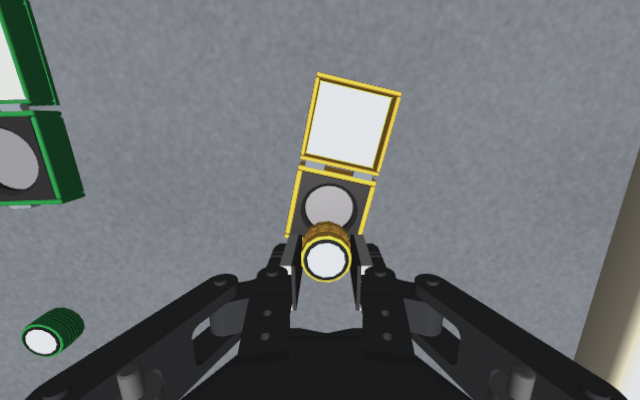

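The well shows at (329,207) and the held lens at (326,260). Next I'll fit circles to both.

```bash
sed -i "s/o\['gripper_width'\].round(3)/round(o['gripper_width'],3)/" held.py
cat >> held.py <<'E'
# well: visible top part of the grey floor contour (rows above its widest row), circle fit on floor plane
if len(sys.argv)>5:
    u,v=int(sys.argv[5]),int(sys.argv[6]); g=cv2.GaussianBlur(f['frame'].min(axis=2),(3,3),0)
    n,l,s,ce=cv2.connectedComponentsWithStats(((g>110)).astype(np.uint8),connectivity=4)
    cs,_=cv2.findContours((l==l[v,u]).astype(np.uint8),cv2.RETR_EXTERNAL,cv2.CHAIN_APPROX_NONE); q=cs[0].reshape(-1,2); q=q[q[:,1]<=v+4]
    p=onplane(f,q,.014)[:,:2]*1000
    A=np.c_[2*p,np.ones(len(p))]; x=np.linalg.lstsq(A,(p**2).sum(1),rcond=None)[0]
    wc=x[:2]; print('well',wc.round(1),'dia',2*np.sqrt(x[2]+wc@wc).round(1)); d=wc-w[4]
    print('move world mm',d.round(1),'tool x,z units',(-d[0]/800).round(4),(-d[1]/800).round(4))
E
python3 held.py gold 13.5 326 260 329 205
```

```text
[ 0.5999 -0.3393  0.083 ] 0.311 [ 600.9 -340.7   19.    18.3] offset [ 1.1 -1.3]
well [ 602.6 -343.3] dia 37.2
move world mm [ 1.6 -2.7] tool x,z units -0.002 0.0033
```

servo_tool --pt "22 -0.002 0 0.0032 0 0 0" --pt "22 0 0.02 0 0 0 0" --pt "22 0 0.02 0 0 0 0" --pt "22 0 0.01 0 0 0 0" --pt "22 0 0 0 0 0 0"

```text
clock: 5.05
tool_pos: [0.6011, -0.3417, 0.0419]
eef_rot: [-0.002, 0.708, -0.706, -0.001]
wrist_force: [-0.3, 0.8, -1.6]
gripper_width: 0.313
```

servo_tool --pt "22 0 0.003 0 0 0 0" --pt "22 0 0.003 0 0 0 0" --pt "22 0 0.003 0 0 0 0" --pt "22 0 0.003 0 0 0 0" --pt "22 0 0 0 0 0 0"

```text
clock: 5.47
tool_pos: [0.6024, -0.3428, 0.0343]
eef_rot: [-0.0, 0.707, -0.707, 0.0]
wrist_force: [-0.8, -0.8, -0.5]
gripper_width: 0.308
```

servo_tool --pt "22 0 0.002 0 0 0 0" --pt "22 0 0.002 0 0 0 0" --pt "22 0 0.0015 0 0 0 0" --pt "22 0 0.001 0 0 0 0" --pt "22 0 0 0 0 0 0"

```text
clock: 5.88
tool_pos: [0.6024, -0.3429, 0.029]
eef_rot: [-0.0, 0.707, -0.707, 0.0]
wrist_force: [-0.1, -0.0, -0.4]
gripper_width: 0.315
```

servo_tool --pt "22 0 0.001 0 0 0 0" --pt "22 0 0.001 0 0 0 0" --pt "22 0 0 0 0 0 0" --pt "22 0 0 0 0 0 0"

```text
clock: 6.22
tool_pos: [0.6025, -0.3429, 0.0277]
eef_rot: [0.0, -0.707, 0.707, -0.0]
wrist_force: [0.2, 0.4, -0.2]
gripper_width: 0.311
```

servo_tool --pt "22 0 0.0008 0 0 0 0" --pt "22 0 0 0 0 0 0" --pt "22 0 0 0 0 0 0"

```text
clock: 6.47
tool_pos: [0.6025, -0.343, 0.0276]
eef_rot: [0.0, -0.707, 0.707, -0.0]
wrist_force: [-2.3, 0.8, 4.6]
gripper_width: 0.31
```

servo_tool --pt "22 0 0.0008 0 0 0 0" --pt "22 0 0 0 0 0 0" --pt "22 0 0 0 0 0 0"

```text
clock: 6.72
tool_pos: [0.6026, -0.343, 0.0276]
eef_rot: [0.0, -0.707, 0.707, -0.0]
wrist_force: [-2.5, 1.9, 7.7]
gripper_width: 0.309
```

servo_tool --pt "32 0 0 0 0 0 0" --pt "45 0 0 0 0 0 0" --pt "50 0 0 0 0 0 0" --pt "50 0 0 0 0 0 0"

```text
clock: 7.05
tool_pos: [0.6024, -0.3428, 0.026]
eef_rot: [-0.0, 0.707, -0.707, 0.0]
wrist_force: [-0.2, -0.2, -1.3]
gripper_width: 0.588
```

servo_tool --pt "50 0 -0.02 0 0 0 0" --pt "50 0 -0.035 0 0 0 0" --pt "50 0 -0.035 0 0 0 0" --pt "50 0 -0.02 0 0 0 0" --pt "50 0 0 0 0 0 0"

```text
clock: 7.47
tool_pos: [0.6044, -0.3443, 0.1192]
eef_rot: [-0.002, -0.705, 0.709, -0.003]
wrist_force: [1.0, 0.0, 0.6]
gripper_width: 0.582
```

Run:
```python
from meas import *
f=grab('wrist','w5.png'); o=r.get_obs(); print(o['tool_pos'].round(4),o['gripper_width'],o['eef_rot'].round(3))
```

```text
[ 0.6035 -0.3436  0.1165] 0.5865173473603137 [-0.001 -0.706  0.708 -0.002]
```

View pics/w5.png

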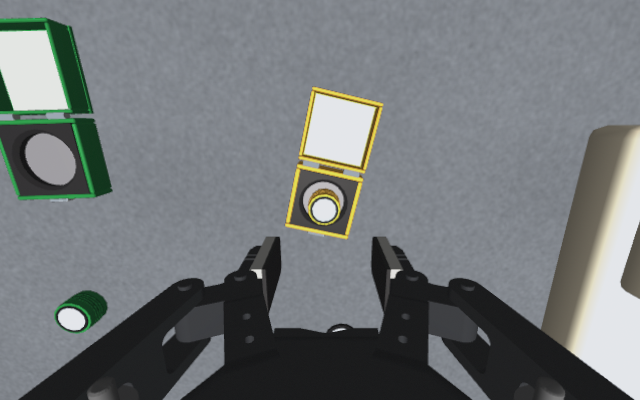

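Gold is down in its well at (323,208). Now green.

servo_tool --pt "62 0.019 0 -0.0395 0 0 0" --pt "62 0.019 0 -0.0395 0 0 0" --pt "62 0.019 0 -0.0395 0 0 0" --pt "62 0.019 0 -0.0395 0 0 0" --pt "62 0.019 0 -0.0395 0 0 0"

```text
clock: 7.93
tool_pos: [0.5244, -0.1832, 0.1125]
eef_rot: [-0.001, 0.708, -0.707, -0.001]
wrist_force: [0.8, 1.0, 0.4]
gripper_width: 0.729
```

servo_tool --pt "62 0.019 0 -0.0395 0 0 0" --pt "62 0.019 0 -0.0395 0 0 0" --pt "62 0.019 0.02 -0.0395 0 0 0" --pt "62 0 0.03 0 0 0 0" --pt "62 0 0.03 0 0 0 0"

```text
clock: 8.35
tool_pos: [0.4793, -0.0882, 0.0492]
eef_rot: [-0.001, 0.707, -0.707, 0.001]
wrist_force: [-0.3, -0.7, 0.0]
gripper_width: 0.724
```

servo_tool --pt "62 0 0 0 0 0 0" --pt "62 0 0 0 0 0 0"

```text
clock: 8.52
tool_pos: [0.4793, -0.0897, 0.0489]
eef_rot: [-0.002, 0.708, -0.707, -0.001]
wrist_force: [-1.2, 0.5, -0.6]
gripper_width: 0.728
```

Run:
```python
from meas import *
import h
f=grab('wrist'); m=cmask(f,'green'); n,l,s,ce=cv2.connectedComponentsWithStats(m)
print([(s[i].tolist(),ce[i].round()) for i in range(1,n) if s[i,4]>80]); o=r.get_obs(); print(o['tool_pos'].round(4))
g=(f['frame'].min(2)>185).astype(np.uint8); n,l,s,ce=cv2.connectedComponentsWithStats(g); print([(s[i].tolist(),ce[i].round()) for i in range(1,n) if s[i,4]>80])
```

```text
[([294, 0, 129, 20, 1819], array([353.,   8.])), ([301, 192, 55, 59, 858], array([328., 213.]))]
[ 0.4804 -0.0903  0.05  ]
[([162, 0, 35, 126, 1538], array([180.,  56.])), ([308, 208, 40, 37, 1127], array([328., 226.])), ([68, 260, 58, 48, 2140], array([ 96., 284.]))]
```

```bash
python3 st.py green 328 226
```

```text
8.6167 [ 0.481  -0.0906  0.0508] lens [484.4 -92.2  24.9  24.2] [484.6 -92.3] dw mm [  3.6  -1.7 -50.8] tool units [-0.0044  0.0635  0.0021]
```

servo_tool --pt "62 -0.003 0.02 0.001 0 0 0" --pt "62 0 0.02 0 0 0 0" --pt "62 0 0.008 0 0 0 0" --pt "62 0 0 0 0 0 0" --pt "62 0 0 0 0 0 0"

```text
clock: 9.03
tool_pos: [0.4834, -0.0913, 0.0126]
eef_rot: [-0.0, -0.707, 0.707, -0.0]
wrist_force: [-0.6, -0.2, 1.4]
gripper_width: 0.724
```

servo_tool --pt "45 0 0 0 0 0 0" --pt "32 0 0 0 0 0 0" --pt "30 0 0 0 0 0 0" --pt "30 0 0 0 0 0 0" --pt "30 0 0 0 0 0 0"

```text
clock: 9.45
tool_pos: [0.4837, -0.0912, 0.0131]
eef_rot: [-0.0, -0.707, 0.707, -0.001]
wrist_force: [-1.7, 0.4, 5.1]
gripper_width: 0.405
```

servo_tool --pt "30 0 0 0 0 0 0" --pt "30 0 0 0 0 0 0" --pt "30 0 0 0 0 0 0"

```text
clock: 9.7
tool_pos: [0.4837, -0.0912, 0.0131]
eef_rot: [-0.0, -0.707, 0.707, -0.001]
wrist_force: [-1.5, -0.1, 6.7]
gripper_width: 0.407
```

servo_tool --pt "30 0 -0.01 0 0 0 0" --pt "30 0 -0.03 0 0 0 0" --pt "30 0 -0.03 0 0 0 0" --pt "30 0 -0.02 0 0 0 0" --pt "30 0 0 0 0 0 0"

```text
clock: 10.12
tool_pos: [0.4852, -0.0917, 0.0879]
eef_rot: [-0.002, -0.706, 0.708, -0.003]
wrist_force: [0.1, 0.8, -0.6]
gripper_width: 0.402
```

servo_tool --pt "30 -0.035 0 0.003 0 0 0" --pt "30 -0.035 0 0.003 0 0 0" --pt "30 -0.035 0 0.003 0 0 0" --pt "30 -0.035 0 0.003 0 0 0" --pt "30 -0.035 0 0.003 0 0 0"

```text
clock: 10.53
tool_pos: [0.6239, -0.1028, 0.0835]
eef_rot: [-0.001, 0.707, -0.707, -0.0]
wrist_force: [-0.6, -0.5, -1.0]
gripper_width: 0.406
```

servo_tool --pt "30 -0.014 0 0.001 0 0 0" --pt "30 -0.006 0 0 0 0 0" --pt "30 0 0 0 0 0 0" --pt "30 0 0 0 0 0 0"

```text
clock: 10.87
tool_pos: [0.638, -0.1034, 0.0833]
eef_rot: [-0.001, 0.707, -0.707, -0.0]
wrist_force: [-1.1, -0.2, -0.5]
gripper_width: 0.407
```

Run:
```python
from meas import *
f=grab('wrist','w6.png'); o=r.get_obs(); print(o['tool_pos'].round(4),o['gripper_width'],o['eef_rot'].round(3))
```

```text
[ 0.6379 -0.1035  0.0836] 0.41030275469440475 [-0.001  0.707 -0.707 -0.   ]
```

View pics/w6.png

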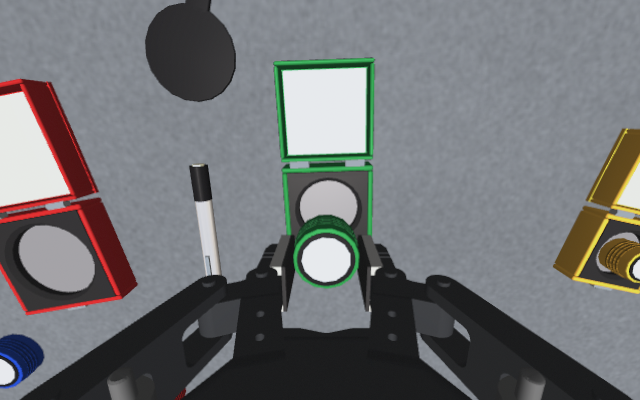

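The green lens is held upright at (326,259), with its well at (328,203) just ahead.

```bash
python3 held.py green 13 326 259 328 202
```

```text
[ 0.6379 -0.1035  0.0838] 0.404 [ 639.1 -104.6   24.9   24.2] offset [ 1.4 -1.2]
well [ 640.4 -106.5] dia 45.6
move world mm [ 1.1 -1.8] tool x,z units -0.0014 0.0022
```

servo_tool --pt "30 -0.0014 0 0.0022 0 0 0" --pt "30 0 0.022 0 0 0 0" --pt "30 0 0.022 0 0 0 0" --pt "30 0 0.012 0 0 0 0" --pt "30 0 0.004 0 0 0 0"

```text
clock: 11.38
tool_pos: [0.6388, -0.1053, 0.0343]
eef_rot: [-0.001, 0.707, -0.707, -0.001]
wrist_force: [-0.1, 0.8, -0.5]
gripper_width: 0.403
```

servo_tool --pt "30 0 0.002 0 0 0 0" --pt "30 0 0.002 0 0 0 0" --pt "30 0 0 0 0 0 0" --pt "30 0 0 0 0 0 0"

```text
clock: 11.72
tool_pos: [0.6407, -0.1056, 0.0336]
eef_rot: [-0.0, -0.707, 0.707, -0.001]
wrist_force: [-0.4, 0.5, -0.6]
gripper_width: 0.408
```

servo_tool --pt "30 0 0.002 0 0 0 0" --pt "30 0 0.002 0 0 0 0" --pt "30 0 0.0015 0 0 0 0" --pt "30 0 0 0 0 0 0" --pt "30 0 0 0 0 0 0"

```text
clock: 12.13
tool_pos: [0.6401, -0.1054, 0.0283]
eef_rot: [0.0, -0.707, 0.707, -0.0]
wrist_force: [0.4, -0.4, 0.2]
gripper_width: 0.406
```

servo_tool --pt "30 0 0.001 0 0 0 0" --pt "30 0 0.001 0 0 0 0" --pt "30 0 0 0 0 0 0" --pt "30 0 0 0 0 0 0"

```text
clock: 12.47
tool_pos: [0.6403, -0.1055, 0.0272]
eef_rot: [0.0, -0.707, 0.707, -0.0]
wrist_force: [-1.6, 0.7, 3.4]
gripper_width: 0.404
```

servo_tool --pt "30 0 0.0008 0 0 0 0" --pt "30 0 0 0 0 0 0" --pt "30 0 0 0 0 0 0"

```text
clock: 12.72
tool_pos: [0.6403, -0.1055, 0.0271]
eef_rot: [0.0, -0.707, 0.707, -0.001]
wrist_force: [-1.5, 0.4, 6.8]
gripper_width: 0.403
```

servo_tool --pt "40 0 0 0 0 0 0" --pt "52 0 0 0 0 0 0" --pt "56 0 0 0 0 0 0" --pt "56 0 0 0 0 0 0"

```text
clock: 13.05
tool_pos: [0.6401, -0.1054, 0.0258]
eef_rot: [0.0, -0.707, 0.707, -0.0]
wrist_force: [-0.3, 0.9, -0.5]
gripper_width: 0.655
```

servo_tool --pt "56 0 -0.02 0 0 0 0" --pt "56 0 -0.035 0 0 0 0" --pt "56 0 -0.035 0 0 0 0" --pt "56 0 -0.02 0 0 0 0" --pt "70 0 0 0 0 0 0"

```text
clock: 13.47
tool_pos: [0.6425, -0.106, 0.1186]
eef_rot: [-0.002, -0.706, 0.708, -0.003]
wrist_force: [0.8, -0.8, 0.7]
gripper_width: 0.779
```

Run:
```python
from meas import *
f=grab('wrist','w7.png'); o=r.get_obs(); print(o['tool_pos'].round(4),o['gripper_width'],o['eef_rot'].round(3))
```

```text
[ 0.6413 -0.1057  0.1162] 0.8231826944081269 [-0.001 -0.707  0.708 -0.002]
```

View pics/w7.png

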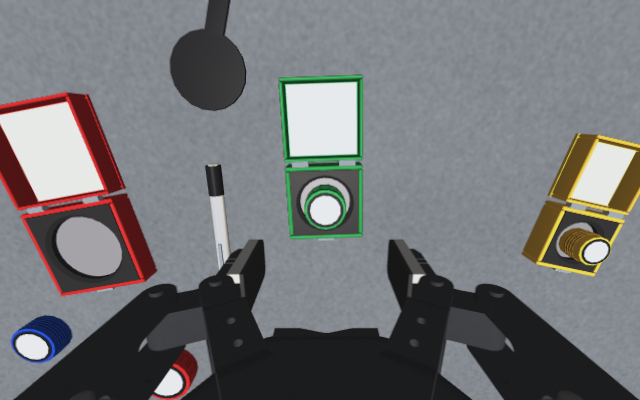

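Green is down in its well at (325,210). Next is red.

servo_tool --pt "78 0.0359 0 -0.0311 0 0 0" --pt "78 0.0359 0 -0.0311 0 0 0" --pt "78 0.0359 0 -0.0311 0 0 0" --pt "78 0.0359 0 -0.0311 0 0 0" --pt "78 0.0359 0 -0.0311 0 0 0"

```text
clock: 13.93
tool_pos: [0.4939, 0.0198, 0.1126]
eef_rot: [-0.001, 0.707, -0.707, -0.001]
wrist_force: [-0.4, -0.2, 0.1]
gripper_width: 0.912
```

servo_tool --pt "78 0.0359 0 -0.0311 0 0 0" --pt "78 0.0359 0.02 -0.0311 0 0 0" --pt "78 0 0.03 0 0 0 0" --pt "78 0 0.025 0 0 0 0" --pt "78 0 0 0 0 0 0"

```text
clock: 14.35
tool_pos: [0.4355, 0.069, 0.0506]
eef_rot: [-0.003, 0.707, -0.707, -0.002]
wrist_force: [-1.5, -0.4, -0.9]
gripper_width: 0.915
```

servo_tool --pt "78 0 0 0 0 0 0" --pt "78 0 0 0 0 0 0"

```text
clock: 14.52
tool_pos: [0.4393, 0.0683, 0.0543]
eef_rot: [0.0, -0.707, 0.707, -0.0]
wrist_force: [-0.1, -0.4, 0.2]
gripper_width: 0.914
```

```bash
python3 - <<'E'
from meas import *
f=grab('wrist'); o=r.get_obs(); print(o['tool_pos'].round(4))
g=(f['frame'].min(2)>185).astype(np.uint8); n,l,s,ce=cv2.connectedComponentsWithStats(g); print([(s[i].tolist(),ce[i].round()) for i in range(1,n) if s[i,4]>80])
E
python3 st.py red 325 230
```

```text
[0.4397 0.0683 0.0547]
[([437, 0, 23, 58, 700], array([446.,  31.])), ([94, 132, 51, 51, 1961], array([119., 157.])), ([296, 201, 57, 53, 2382], array([324., 227.]))]
14.6167 [0.4398 0.0683 0.0549] lens [440.7  68.2  37.8  37. ] [441.  68.] dw mm [  1.2  -0.3 -54.9] tool units [-0.0014  0.0686  0.0004]
```

servo_tool --pt "78 0 0.022 0 0 0 0" --pt "78 0 0.022 0 0 0 0" --pt "78 0 0.012 0 0 0 0" --pt "78 0 0 0 0 0 0" --pt "78 0 0 0 0 0 0"

```text
clock: 15.03
tool_pos: [0.4394, 0.0683, 0.0097]
eef_rot: [0.0, -0.707, 0.707, -0.0]
wrist_force: [0.0, 0.4, 0.4]
gripper_width: 0.91
```

servo_tool --pt "60 0 0 0 0 0 0" --pt "50 0 0 0 0 0 0" --pt "48 0 0 0 0 0 0" --pt "48 0 0 0 0 0 0" --pt "48 0 0 0 0 0 0"

```text
clock: 15.45
tool_pos: [0.4398, 0.0685, 0.0106]
eef_rot: [-0.001, -0.707, 0.707, -0.001]
wrist_force: [-1.7, -1.0, 6.7]
gripper_width: 0.615
```

servo_tool --pt "48 0 0 0 0 0 0" --pt "48 0 0 0 0 0 0" --pt "48 0 0 0 0 0 0"

```text
clock: 15.7
tool_pos: [0.4398, 0.0685, 0.0106]
eef_rot: [-0.001, -0.707, 0.707, -0.001]
wrist_force: [-1.8, -1.3, 5.7]
gripper_width: 0.614
```

servo_tool --pt "48 0 0 0 0 0 0" --pt "48 0 -0.012 0 0 0 0" --pt "48 0 -0.03 0 0 0 0" --pt "48 0 -0.03 0 0 0 0" --pt "48 0 -0.018 0 0 0 0" --squeeze 40

```text
clock: 16.12
tool_pos: [0.4399, 0.0686, 0.0838]
eef_rot: [-0.001, -0.707, 0.707, -0.001]
wrist_force: [1.0, -0.3, -1.1]
gripper_width: 0.614
```

servo_tool --pt "48 -0.035 0 -0.012 0 0 0" --pt "48 -0.035 0 -0.012 0 0 0" --pt "48 -0.035 0 -0.012 0 0 0" --pt "48 -0.035 0 -0.012 0 0 0" --pt "48 -0.03 0 -0.01 0 0 0"

```text
clock: 16.53
tool_pos: [0.5768, 0.1157, 0.0822]
eef_rot: [0.0, 0.707, -0.707, 0.001]
wrist_force: [0.3, 0.6, -2.1]
gripper_width: 0.615
```

servo_tool --pt "48 -0.014 0 -0.0055 0 0 0" --pt "48 -0.006 0 -0.002 0 0 0" --pt "48 0 0 0 0 0 0" --pt "48 0 0 0 0 0 0"

```text
clock: 16.87
tool_pos: [0.5901, 0.1209, 0.0813]
eef_rot: [0.001, -0.707, 0.707, 0.0]
wrist_force: [-0.6, -0.1, -1.7]
gripper_width: 0.618
```

```bash
python3 - <<'E'
from meas import *
f=grab('wrist','w8.png'); o=r.get_obs(); print(o['tool_pos'].round(4),o['gripper_width'],o['eef_rot'].round(3))
E
python3 held.py red 10.6 326 261 328 190
```

```text
[0.5899 0.1208 0.0814] 0.6140418016848876 [ 0.001 -0.707  0.707  0.   ]
[0.5899 0.1207 0.0815] 0.612 [591.3 119.7  37.8  37.1] offset [ 1.7 -1. ]
well [595.  118.2] dia 64.0
move world mm [ 3.4 -1.5] tool x,z units -0.0043 0.0019
```

View pics/w8.png

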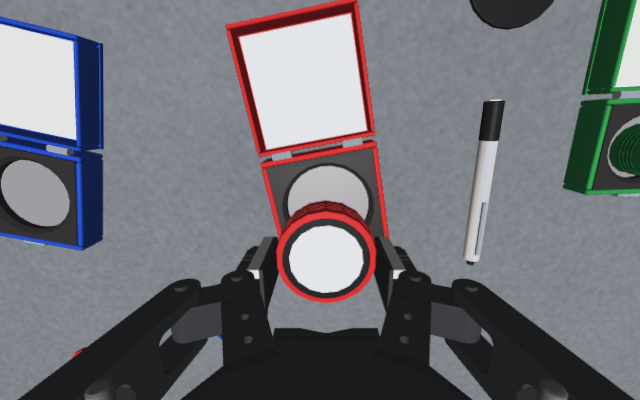

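Red is held upright at (326,259), and the well is at (328,190).

servo_tool --pt "48 -0.0043 0 0.0019 0 0 0" --pt "48 0 0.022 0 0 0 0" --pt "48 0 0.022 0 0 0 0" --pt "48 0 0.012 0 0 0 0" --pt "48 0 0.004 0 0 0 0"

```text
clock: 17.38
tool_pos: [0.5931, 0.1192, 0.0317]
eef_rot: [0.001, -0.707, 0.707, 0.001]
wrist_force: [-0.0, -0.4, -0.7]
gripper_width: 0.614
```

servo_tool --pt "48 0 0.002 0 0 0 0" --pt "48 0 0.002 0 0 0 0" --pt "48 0 0 0 0 0 0" --pt "48 0 0 0 0 0 0"

```text
clock: 17.72
tool_pos: [0.5949, 0.1196, 0.0309]
eef_rot: [0.0, 0.707, -0.707, 0.001]
wrist_force: [0.1, -1.6, -0.6]
gripper_width: 0.613
```

servo_tool --pt "48 0 0.0015 0 0 0 0" --pt "48 0 0.0015 0 0 0 0" --pt "48 0 0 0 0 0 0" --pt "48 0 0 0 0 0 0"

```text
clock: 18.05
tool_pos: [0.5944, 0.1196, 0.0278]
eef_rot: [0.0, -0.707, 0.707, -0.0]
wrist_force: [0.2, -0.3, 0.1]
gripper_width: 0.614
```

servo_tool --pt "48 0 0.0015 0 0 0 0" --pt "48 0 0.001 0 0 0 0" --pt "48 0 0 0 0 0 0" --pt "48 0 0 0 0 0 0"

```text
clock: 18.38
tool_pos: [0.5944, 0.1195, 0.0256]
eef_rot: [0.0, -0.707, 0.707, -0.0]
wrist_force: [-0.4, 0.4, -1.5]
gripper_width: 0.608
```

servo_tool --pt "48 0 0.001 0 0 0 0" --pt "48 0 0.001 0 0 0 0" --pt "48 0 0 0 0 0 0" --pt "48 0 0 0 0 0 0"

```text
clock: 18.72
tool_pos: [0.5945, 0.1196, 0.0248]
eef_rot: [0.0, -0.707, 0.707, -0.0]
wrist_force: [-2.3, -0.7, 5.1]
gripper_width: 0.611
```

servo_tool --pt "58 0 0 0 0 0 0" --pt "66 0 0 0 0 0 0" --pt "72 0 0 0 0 0 0" --pt "72 0 0 0 0 0 0" --squeeze 30

```text
clock: 19.05
tool_pos: [0.5944, 0.1195, 0.0239]
eef_rot: [0.0, -0.707, 0.707, -0.0]
wrist_force: [-0.0, -1.0, 0.5]
gripper_width: 0.843
```

servo_tool --pt "72 0 -0.02 0 0 0 0" --pt "72 0 -0.035 0 0 0 0" --pt "72 0 -0.035 0 0 0 0" --pt "72 0 -0.02 0 0 0 0" --pt "72 0 0 0 0 0 0"

```text
clock: 19.47
tool_pos: [0.5968, 0.1198, 0.1163]
eef_rot: [0.002, 0.707, -0.707, 0.003]
wrist_force: [1.4, 0.5, 0.6]
gripper_width: 0.847
```

Run:
```python
from meas import *
f=grab('wrist','w9.png'); o=r.get_obs(); print(o['tool_pos'].round(4),o['gripper_width'],o['eef_rot'].round(3))
```

```text
[0.5956 0.1197 0.114 ] 0.8486154738642041 [ 0.001  0.707 -0.707  0.002]
```

View pics/w9.png

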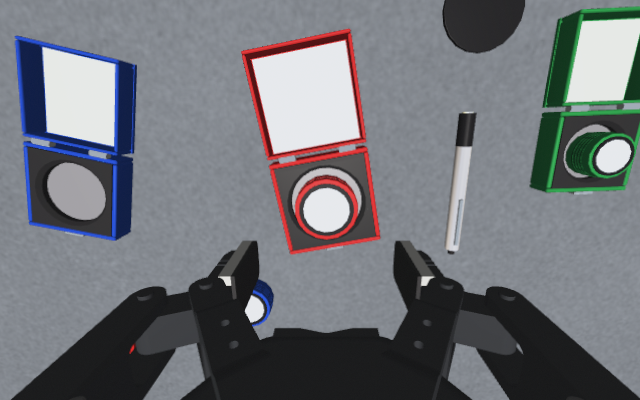

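Red is down in its well at (326,209). Blue is the last one.

servo_tool --pt "72 0.0339 0 -0.0231 0 0 0" --pt "72 0.0339 0 -0.0231 0 0 0" --pt "72 0.0339 0 -0.0231 0 0 0" --pt "72 0.0339 0 -0.0231 0 0 0" --pt "70 0 0.02 0 0 0 0"

```text
clock: 19.93
tool_pos: [0.4817, 0.196, 0.0966]
eef_rot: [-0.002, 0.707, -0.707, 0.001]
wrist_force: [1.1, -0.3, -0.1]
gripper_width: 0.818
```

servo_tool --pt "70 0 0.03 0 0 0 0" --pt "70 0 0.025 0 0 0 0" --pt "70 0 0 0 0 0 0" --pt "70 0 0 0 0 0 0" --pt "70 0 0 0 0 0 0"

```text
clock: 20.35
tool_pos: [0.4861, 0.1933, 0.0523]
eef_rot: [0.0, -0.707, 0.707, -0.0]
wrist_force: [-0.3, -0.1, -0.6]
gripper_width: 0.821
```

```bash
python3 st.py blue 325 228
```

```text
20.4 [0.4865 0.1934 0.0528] lens [487.8 196.2  30.8  29.9] [487.9 196.2] dw mm [  1.4   2.8 -52.8] tool units [-0.0017  0.066  -0.0035]
```

servo_tool --pt "70 0 0.02 -0.0045 0 0 0" --pt "70 0 0.02 0 0 0 0" --pt "70 0 0.0115 0 0 0 0" --pt "70 0 0 0 0 0 0" --pt "70 0 0 0 0 0 0"

```text
clock: 20.82
tool_pos: [0.4861, 0.1969, 0.0113]
eef_rot: [0.0, -0.707, 0.707, -0.0]
wrist_force: [0.1, -0.4, -0.1]
gripper_width: 0.823
```

servo_tool --pt "52 0 0 0 0 0 0" --pt "42 0 0 0 0 0 0" --pt "38 0 0 0 0 0 0" --pt "38 0 0 0 0 0 0" --pt "38 0 0 0 0 0 0"

```text
clock: 21.23
tool_pos: [0.4865, 0.1971, 0.0121]
eef_rot: [0.0, 0.707, -0.707, 0.001]
wrist_force: [-1.2, 0.7, 6.7]
gripper_width: 0.495
```

servo_tool --pt "38 0 0 0 0 0 0" --pt "38 0 0 0 0 0 0" --pt "38 0 0 0 0 0 0" --squeeze 35

```text
clock: 21.48
tool_pos: [0.4866, 0.1971, 0.0122]
eef_rot: [0.0, 0.707, -0.707, 0.001]
wrist_force: [-1.4, -0.4, 6.3]
gripper_width: 0.495
```

servo_tool --pt "38 0 -0.012 0 0 0 0" --pt "38 0 -0.03 0 0 0 0" --pt "38 0 -0.03 0 0 0 0" --pt "38 0 -0.018 0 0 0 0" --pt "38 0 0 0 0 0 0"

```text
clock: 21.9
tool_pos: [0.4879, 0.1976, 0.0868]
eef_rot: [0.002, 0.708, -0.707, 0.003]
wrist_force: [0.7, 0.0, -0.1]
gripper_width: 0.494
```

servo_tool --pt "38 -0.0245 0 -0.0307 0 0 0" --pt "38 -0.0245 0 -0.0307 0 0 0" --pt "38 -0.0245 0 -0.0307 0 0 0" --pt "38 -0.0245 0 -0.0307 0 0 0" --pt "38 -0.0245 0 -0.0307 0 0 0"

```text
clock: 22.32
tool_pos: [0.584, 0.3209, 0.0822]
eef_rot: [0.001, -0.707, 0.707, 0.0]
wrist_force: [0.7, 0.5, -0.2]
gripper_width: 0.493
```

servo_tool --pt "38 -0.014 0 -0.018 0 0 0" --pt "38 -0.008 0 -0.0105 0 0 0" --pt "38 0 0 0 0 0 0" --pt "38 0 0 0 0 0 0"

```text
clock: 22.65
tool_pos: [0.6006, 0.3425, 0.0817]
eef_rot: [0.001, -0.707, 0.707, 0.0]
wrist_force: [-0.7, -0.0, -1.5]
gripper_width: 0.494
```

```bash
python3 - <<'E'
from meas import *
f=grab('wrist','w10.png'); o=r.get_obs(); print(o['tool_pos'].round(4),o['gripper_width'],o['eef_rot'].round(3))
E
python3 held.py blue 12.1 326 261 328 195
```

```text
[0.6005 0.342  0.082 ] 0.4958870371709212 [ 0.001 -0.707  0.707  0.   ]
[0.6006 0.3418 0.0824] 0.497 [602.4 340.9  30.5  29.7] offset [ 2. -1.]
well [604.  341.6] dia 54.0
move world mm [1.4 0.8] tool x,z units -0.0017 -0.001
```

View pics/w10.png

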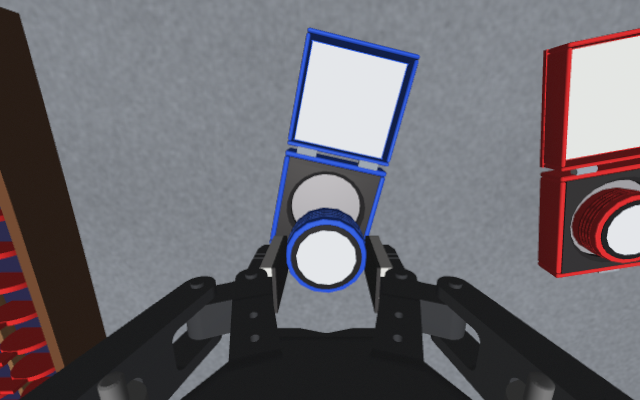

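Blue is held upright at (326,258) with its well at (326,202) ahead. The offset is small.

servo_tool --pt "38 -0.0017 0 -0.001 0 0 0" --pt "38 0 0.022 0 0 0 0" --pt "38 0 0.022 0 0 0 0" --pt "38 0 0.012 0 0 0 0" --pt "38 0 0.003 0 0 0 0"

```text
clock: 23.17
tool_pos: [0.6014, 0.3424, 0.0336]
eef_rot: [0.001, -0.706, 0.708, 0.001]
wrist_force: [-0.8, 0.1, -1.6]
gripper_width: 0.497
```

servo_tool --pt "38 0 0.002 0 0 0 0" --pt "38 0 0.002 0 0 0 0" --pt "38 0 0 0 0 0 0" --pt "38 0 0 0 0 0 0"

```text
clock: 23.5
tool_pos: [0.6032, 0.3436, 0.0334]
eef_rot: [0.0, 0.707, -0.707, 0.001]
wrist_force: [-0.5, 0.2, -1.0]
gripper_width: 0.492
```

servo_tool --pt "38 0 0.0015 0 0 0 0" --pt "38 0 0.0015 0 0 0 0" --pt "38 0 0 0 0 0 0" --pt "38 0 0 0 0 0 0"

```text
clock: 23.83
tool_pos: [0.6027, 0.3435, 0.0301]
eef_rot: [0.0, -0.707, 0.707, -0.0]
wrist_force: [-0.5, -0.3, -1.0]
gripper_width: 0.495
```

servo_tool --pt "38 0 0.0015 0 0 0 0" --pt "38 0 0.0015 0 0 0 0" --pt "38 0 0.001 0 0 0 0" --pt "38 0 0 0 0 0 0" --pt "38 0 0 0 0 0 0"

```text
clock: 24.25
tool_pos: [0.6027, 0.3434, 0.0268]
eef_rot: [0.0, -0.707, 0.707, -0.0]
wrist_force: [-0.2, 0.6, -0.1]
gripper_width: 0.493
```

servo_tool --pt "38 0 0.001 0 0 0 0" --pt "38 0 0.0008 0 0 0 0" --pt "38 0 0 0 0 0 0" --pt "38 0 0 0 0 0 0"

```text
clock: 24.58
tool_pos: [0.6028, 0.3436, 0.0262]
eef_rot: [-0.0, 0.707, -0.707, 0.001]
wrist_force: [-2.8, -1.6, 4.8]
gripper_width: 0.496
```

Contact came at the expected height of 26.2 mm. Now I'll release, rise and back away.

servo_tool --pt "48 0 0 0 0 0 0" --pt "58 0 0 0 0 0 0" --pt "64 0 0 0 0 0 0" --pt "64 0 0 0 0 0 0"

```text
clock: 24.92
tool_pos: [0.6026, 0.3434, 0.0251]
eef_rot: [0.0, -0.707, 0.707, -0.0]
wrist_force: [-0.8, 0.8, -0.2]
gripper_width: 0.753
```

servo_tool --pt "64 0 -0.02 0 0 0 0" --pt "64 0 -0.035 0 0 0 0" --pt "64 0 -0.035 0 0 0 0" --pt "64 0 -0.035 0 0 0 0" --pt "64 0 -0.02 0 0 0 0"

```text
clock: 25.33
tool_pos: [0.6038, 0.344, 0.1451]
eef_rot: [0.001, 0.708, -0.707, 0.002]
wrist_force: [0.4, 0.5, 0.1]
gripper_width: 0.753
```

servo_tool --pt "64 0.04 0 0.02 0 0 0" --pt "64 0.04 0 0.02 0 0 0" --pt "64 0.04 0 0.02 0 0 0" --pt "64 0.04 0 0.02 0 0 0" --pt "64 0.02 0 0.01 0 0 0"

```text
clock: 25.75
tool_pos: [0.455, 0.2698, 0.1413]
eef_rot: [0.001, -0.707, 0.708, 0.001]
wrist_force: [-0.0, 0.8, 0.1]
gripper_width: 0.749
```

servo_tool --pt "64 0 0 0 0 0 0" --pt "64 0 0 0 0 0 0" --pt "64 0 0 0 0 0 0"

```text
clock: 26.0
tool_pos: [0.4599, 0.2718, 0.1419]
eef_rot: [0.0, 0.707, -0.707, 0.001]
wrist_force: [0.9, 0.3, -0.1]
gripper_width: 0.75
```

Run:
```python
from meas import *
f=grab('top'); g=grab('scene'); o=r.get_obs(); print(o['tool_pos'].round(3),o['clock'])
cv2.imwrite('pics/fin.png',np.vstack([cv2.resize(f['frame'][105:285,130:510],(760,360))]+[cv2.resize(g['frame'][95:365,170:460],(257,239))[:, :].repeat(1,0) if 0 else cv2.copyMakeBorder(cv2.resize(g['frame'][95:365,170:460],(257,239)),0,0,0,503,cv2.BORDER_CONSTANT)]))
c=cloud(f); cg=cloud(g)
W=dict(red=(594.5,121),blue=(603.8,344.6),green=(639.6,-104.1),gold=(602,-341.5))
for k,(x,y) in W.items():
  for cc in(c,cg):
    m=np.hypot(cc[...,0]-x/1000,cc[...,1]-y/1000)<.008; m&=cc[...,2]<.08; z=cc[...,2][m]; print(k,'top z',np.median(z).round(4) if z.size else None,'expect',.014+H[k],z.size,'slope',np.ptp(z).round(4) if z.size else '')
```

```text
[0.46  0.272 0.141] 26.1
red top z 0.0368 expect 0.038 39 slope 0.0071
red top z 0.0378 expect 0.038 21 slope 0.0079
blue top z 0.0374 expect 0.038 39 slope 0.009
blue top z 0.0377 expect 0.038 15 slope 0.0038
green top z 0.0386 expect 0.04 39 slope 0.0067
green top z 0.0414 expect 0.04 28 slope 0.008
gold top z 0.0383 expect 0.04 38 slope 0.0056
gold top z 0.0392 expect 0.04 39 slope 0.0079
```

View pics/fin.png

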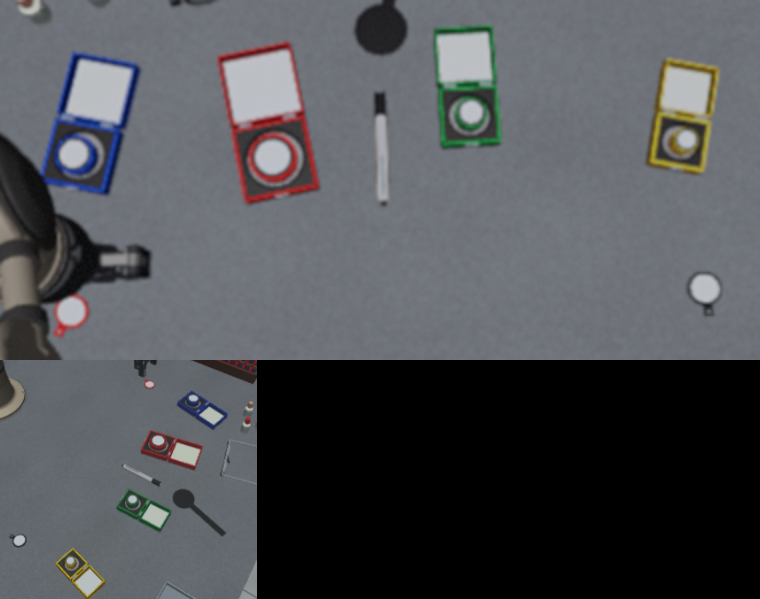

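All four lenses sit in their wells at the expected heights, and both trial lenses are where they were. Handing in.

```bash
python3 -c "from workcell import r; print(r.job_done())"
```

```text
the job is handed in; nothing more can be done
None
```

All four diagnostic lenses are in the cases of their own colour, glass side up, and I handed the job in at about 26 s on the robot clock. I placed them in the order gold, green, red, blue. Each was lowered in small steps of about 1 mm until the floor contact showed at 5–8 N, then released.

- **Seating:** each contact came within about 0.2 mm of the height expected for a lens resting on the well floor. The final pictures show every lens inside its well. The measured lens tops were 37–41 mm against the expected 38–40 mm, which is within camera noise.
- **Trial lenses:** the red and black trial lenses lie where they were at the start.
- **Disagreements:** the wrist camera and the top camera differed by 2–3 mm on positions. I placed each lens from the wrist view alone, comparing lens and well in the same picture. The reported grip opening read about 1.5 mm below the lens diameters. No check failed.

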